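# Free the safety pawl and bring the capping press down on a vial

## Robot

A 6-joint arm with a two-finger parallel gripper is mounted at the origin on the work surface. World frame = base frame: x ahead of the robot, y to its left, z up, the work surface at z = 0. Lengths are in m, angles in rad, forces in N, time in s.
With the tool pointing down it reaches from about 0.3 to 0.875 m from the base axis. Payload 4.2 kg.
Tool frame: the origin (TCP) lies at the very end of the fingers, on their centre line; the grasp point (between the pads) lies 19 mm behind it; z points along the fingers, y is the direction in which the jaws open and shut (so a half turn about z gives the same grasp; the last joint's range is limited). The gripper opens to 85 mm and grips with 20 to 120 N. Pads are 22 mm wide; open, the fingers measure 114 mm over their backs; the gripper's body (76 mm by 85 mm) begins 54 mm behind the grasp point. The pads swing forward as they close: fully open they stand 13 mm farther back than shut.
Start: joints at [1.161, 0.32, 1.565, -0, 1.257, -0.02], TCP at [0.219, 0.532, 0.231] pointing down, gripper open.
Joint ranges: [-3.11, 3.11], [-0.84, 2.01], [0.21, 2.61], [-1.34, 4.49], [0.05, 2.63], [-2.56, 2.56]. Speed limits (rad/s): [2.57, 2.57, 3.14, 3.14, 3.14, 3.14].

## Interface

Orientations are given as a unit quaternion [w, x, y, z].
In Python, from workcell import r, vision, close_job gives the robot as it stands.
- The arm moves only by the tool jog_arm, never from a script. Its argument "motion" is a list of rows, each an object with "delta_rot": the turn, a rotation vector about the tool's x, y, z in rad, a list of three; "travel": the shift along the tool's x, y, z in m, a list of three; "fingers": the gripper command: -1 is shut, 1 is fully open, values between are in proportion. A call has 1 to 10 rows; each row is the pose to reach, as a shift and turn from the pose commanded when the call began, along the tool's axes at that moment; what a row does not reach only later rows make up. A row lasts 1/12 s, in which the tool goes at most 41.7 mm and 7.16 degrees, less where a joint would pass 70% of its speed; a pose out of reach is approached as far as the arm can. A call with a gripper value outside its range is refused whole. The fingers move at their own pace and stop on an object; "grip_force" is the grip in N (left out, the last holds). Time passes only in rows, so rows that repeat a pose let the fingers close. It gives the time, the measured TCP pose, the force and the opening at its end, in the units of the state.
- r.get_obs(): the state, without advancing time (a new reading comes with each control period).
- vision.read_camera(name): name is "scene" or "top" or "wrist"; returns a dict with "frame" (384x512x3 uint8, red, green, blue), "range_z" (384x512 float32, m along the optical axis (not along the pixel's ray), 0 where there is no reading), "mtx" (3x3 intrinsics, pixels), "D" ([k1, k2, p1, p2, k3] as OpenCV has them; the pictures are not rectified), "R" (3x3) and "t" (3): a world point X has camera coordinates R X + t; the wrist camera has in their place "hand_eye" (4x4, takes a point from camera to tool coordinates, whose origin is the TCP and whose axes are the flange's). Camera axes: x right, y down, z forward; pixel columns grow to the right and rows downward; lengths in m; the calibration is good to about 2 mm. A picture is of the moment at which its call begins: read the wrist's pose just before it.
- close_job(): hands the job in, once; it reports no verdict.
The state is a dict: "time": time; "q": joint angles; "joint_velocities": joint speeds; "joint_efforts": joint torques, N m; "tool_pos": TCP position; "ee_rot": TCP orientation; "force": force on the tool from outside, world axes, zero at the start; "torque": the same for the moment, N m; "width": finger opening in m.
Only numpy, scipy, OpenCV 4.12 (cv2) and the standard library are available. Lean on these libraries where they do the work, as an engineer would, in place of code of your own. Each camera call takes 0.05 s, during which the arm holds its last target. There are 200 camera calls.

## Task

The capping press is held open by its ratchet: using only the fingers, press the red release paddle all the way down so that the pawl lets go (it stays down by itself), then push the lever's black crossbar down as far as it goes, so that the press drives the cap fully home on the vial in its nest. Leave the lever and the paddle down, do not touch the vial or its cap with the robot, and leave the bottles and tools around it where they are.

Things in the scene. Friction and masses are not known exactly. Their poses are not given: they have to be found in the camera images.
- press: the bench capping press, bolted down, a grey base plate 370 x 110 mm and 12 mm thick; origin under the middle of its long axis on the bench, x along the plate towards the lever's crossbar end, y to the left of that, z up. Along its x axis: paddle about x = -175 mm, pawl pivot x = -115 mm (139 mm above the bench), lever pivot x = -40 mm (100 mm up), vial nest x = +80 mm. Highest fixed part 152 mm, under the pawl pivot
- paddle (a point): middle of the upper face of the red release paddle, a plate 46 (along press x) x 44 mm, about 158 mm above the bench with the pawl engaged; pressed from above it goes down some 17 mm to its stop. The stiff little hinge gives way at about 2 to 3 N (more, about 8 N, if the lever is leaning on the pawl) and stays where it is left
- pawl (a joint): angle of the pawl and its red paddle: 0 = hooked between the wheel's teeth, 0.28 rad = paddle fully down, hook lifted up to 21 mm clear of the teeth; it lets go at about 0.12. The pivot lies 60 mm (horizontally) from the paddle's middle
- lever_pivot (a point): the lever's hinge axis, which runs along press y, 100 mm above the bench
- crossbar (a point): centre of the black round crossbar at the lever's end: 22 mm in diameter, 90 mm long, along press y, 215 mm from the pivot. It moves on an arc about the pivot in the press's x-z plane and may be pushed down from above anywhere along its length
- lever (a joint): angle of the blue lever above level: starts at 0.70 to 0.85 rad; 0 = level, its lower stop, crossbar centre 100 mm above the bench; upper stop 0.88. It does not fall by itself (stiff hinge, 2 to 4 N at the crossbar moves it, some 3 N more for the last 6 mm over the cap). With the pawl hooked it is blocked at about 0.65; forcing it is useless
- vial: amber glass vial in the press's nest (a collar 14 mm high with 2 mm play all round the vial), 28 mm across, glass 52 mm tall, origin under its centre, 12 mm above the bench. It must stay standing there, touched only by the press
- cap (a joint): how far the white push-on cap (31 mm across, 16 mm tall) has been pushed down on the vial in the nest: 0 = only set on, top face 80 mm above the bench, 6 mm = end of its travel; the press at its lower stop pushes it about 5.5 mm
- spare_a: spare amber vial, capped, standing, 28 mm across, 63 mm tall; origin under its centre. Bystander, to be left where it is
- spare_b: spare amber vial like spare_a. Bystander, to be left where it is
- dropper: white dropper bottle with a red label, standing, 40 mm across, 75 mm tall; origin under its centre. Bystander, to be left where it is
- reagent: amber reagent bottle with a blue cap, standing, 52 mm across, 110 mm tall; origin under its centre. Bystander, to be left where it is
- jar: clear jar with a black lid, standing, 60 mm across, 60 mm tall; origin under its centre. Bystander, to be left where it is
- beaker: glass cup, standing, 66 mm across, 85 mm tall; origin under its centre. Bystander, to be left where it is
- scoop: steel sample spatula, lying, 160 mm long. Bystander, to be left where it is
Not all that is in view belongs to the job. Leave any blue look-alike of the vial alone.

How it is judged:
On the way, in this order (a step that is already met when the one before it is completed fails the run):
1. the paddle is pressed down and the pawl is clear, the lever still up (value of joint pawl above 0.2 rad and value of joint lever above 0.55 rad), for 0.2 s.
2. the lever is pushed down to its stop and the cap is home (value of joint lever below 0.03 rad and value of joint cap above 0.0045 m), for 0.2 s.
At the end, for the whole second after the job is handed in: The lever rests within 0.03 rad of its lower stop, the pawl is still released (above 0.15 rad), the cap has been pushed down by more than 4.5 mm, and the vial stands upright (within 0.12 rad) in its nest, within 6 mm of its start (all of step 2 and velocity of joint lever between -0.05 and 0.05 rad/s and value of joint pawl above 0.15 rad and distance of vial from where it was at the start of the episode below 0.006 m and angle between vial's own z axis and vertical below 0.12 rad); the robot touches nothing.
It fails at once if the lever is forced down past the teeth while the pawl is still hooked (value of joint lever below 0.55 rad and value of joint pawl below 0.1 rad).
It fails at once if the robot touches the vial or its cap (contact force between any of the fingers, the arm and vial above 0.5 N).
It fails at once if the press is worked with another part of the robot than the fingers (contact force between the arm and press above 2 N).
It fails at once if the vial is lifted out of its nest (distance of vial from where it was at the start of the episode above 0.012 m).
It fails at once if a bystander is lifted, moved by more than 25 mm or knocked over (distance of any of spare_a, spare_b, dropper, reagent, jar, beaker, scoop from where it was at the start of the episode above 0.025 m or angle between any of spare_a, spare_b, dropper, reagent, jar, beaker, scoop's own z axis and vertical above 0.5 rad).
It also fails if it takes over 45 s, if anything falls off the work surface, if the arm or the gripper's body presses on something with over 40 N, if the wrist force passes 120 N, or if a joint passes its speed limit or range.

## Working session

There is one attempt and no reset: what is moved stays moved. The work goes in short steps, Python scripts to look and compute and a tool call to move; the robot and the scene stay as the last step left them, time stands still between calls to the robot, and variables do not carry over. Pictures are saved under pics/ and viewed, about 8 in all and at most 12, crops included, and the job is handed in when it is done.

Besides the shell and the picture viewer there is one more tool, called after ">>>" as a command line: name --argument value ..., lists and objects as JSON in quotes. jog_arm: Moves the arm, as the interface text tells. Its arguments: {"type":"object","properties":{"motion":{"type":"array"},"grip_force":{"type":"number"}},"required":["motion"]}

```bash
mkdir -p pics; cat > h.py <<'E'
import numpy as np, cv2, pickle
from workcell import r, vision, close_job
def grab(n):
    o=r.get_obs(); d=vision.read_camera(n); d['obs']=o; pickle.dump(d,open(f'{n}.pkl','wb')); return d
def load(n): return pickle.load(open(f'{n}.pkl','rb'))
def world(d,u,v,w=2):
    p=d['range_z'][v-w:v+w+1,u-w:u+w+1]; z=np.median(p[p>0])
    a=cv2.undistortPoints(np.array([[[u,v]]],float),d['mtx'],np.array(d['D']))[0,0]
    return np.array(d['R']).T@(np.array([a[0]*z,a[1]*z,z])-np.array(d['t']))
def save(n,img): cv2.imwrite(f'pics/{n}.png',img[:,:,::-1])
E
python3 - <<'E'
from h import *
print(r.get_obs())
for n in('scene','top'):
    d=grab(n); save(n+'1',cv2.resize(d['frame'],(800,600)))
E
```

```text
{'time': 0.0, 'q': array([ 1.16100365e+00,  3.20309911e-01,  1.56571451e+00, -4.72627291e-06,
        1.25740397e+00, -2.00207416e-02]), 'joint_velocities': array([-7.17042955e-05,  4.27468525e-04,  1.95709269e-03,  3.09513749e-04,
        1.18029411e-03,  9.04675326e-04]), 'joint_efforts': array([ 2.35642670e-03, -4.15495741e+01, -2.34163839e+01,  6.42835903e-05,
        8.05807969e-03,  4.75068433e-06]), 'tool_pos': array([0.21830148, 0.53141377, 0.23045815]), 'ee_rot': array([-1.93545137e-04,  1.93653863e-01,  9.81069487e-01, -8.97231467e-04]), 'force': array([ 0.24154623, -0.45641882,  0.316605  ]), 'torque': array([ 0.02673551, -0.03071569, -0.00720263]), 'width': 0.08539010504223683}
```

View pics/scene1.png

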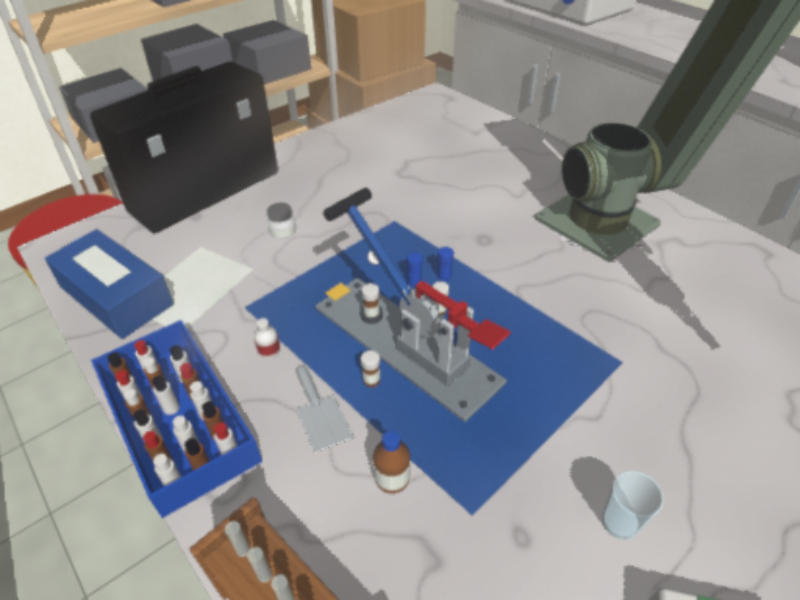

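View pics/top1.png

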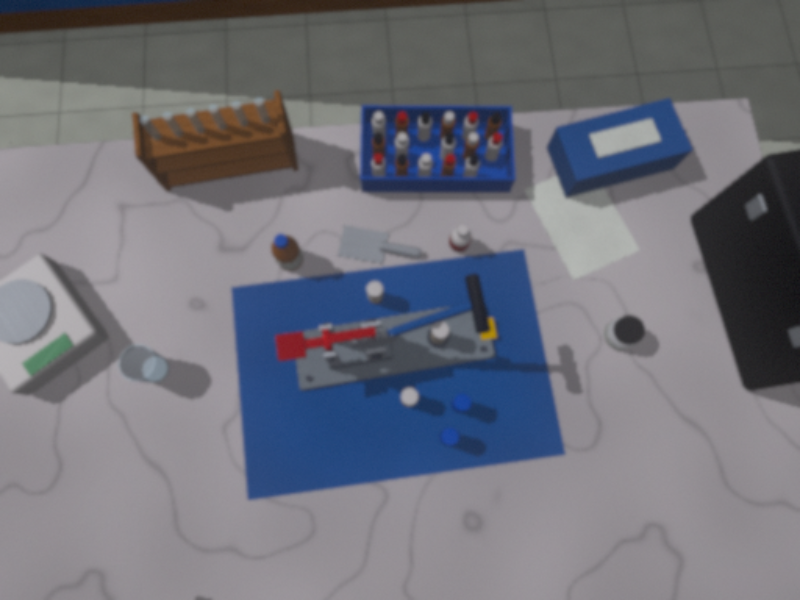

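The scene and top views agree. Paddle: scene (490,333), top (290,346). Black crossbar: scene (348,204), top (478,303). Vial under the lever: top (439,332). The blue look-alikes at top (462,403) and (450,437) stay untouched.

```bash
python3 - <<'E'
from h import *
np.set_printoptions(precision=4,suppress=True)
s,t=load('scene'),load('top')
def S(u,v,d,n): print(n,world(d,round(u*.64),round(v*.64),1))
S(490,333,s,'paddle s');S(290,346,t,'paddle t');S(348,204,s,'bar s');S(478,303,t,'bar t')
for u,v in((310,379),(486,350),): S(u,v,t,'plate bolts')
for n,u,v in(('spareb',374,289),('sparea',409,397),('vial',439,329),('dropper',460,232),('reagent',282,242),('jar',629,329),('beaker',153,368),('bl1',462,402),('bl2',450,436),('tray',437,150)): S(u,v,t,n)
# segmentation: red paddle and black bar, in top
for d,nm in((s,'s'),(t,'t')):
    hsv=cv2.cvtColor(d['frame'],cv2.COLOR_RGB2HSV); 
    K=d['mtx']; vv,uu=np.mgrid[:384,:512]
    a=cv2.undistortPoints(np.stack([uu,vv],-1).reshape(-1,1,2).astype(float),K,np.array(d['D'])).reshape(384,512,2)
    z=d['range_z']; P=np.concatenate([a*z[...,None],z[...,None]],-1)
    W=(P-np.array(d['t']))@np.array(d['R'])
    red=((hsv[...,0]<8)|(hsv[...,0]>172))&(hsv[...,1]>150)&(W[...,2]>.1)&(W[...,2]<.25)&(z>0)
    blk=(hsv[...,2]<75)&(W[...,2]>.2)&(W[...,2]<.31)&(z>0)
    lo=((110*.64,440*.64),(270*.64,600*.64))
    m=np.zeros_like(red)
    if nm=='t': m[160:260,150:330]=1
    else: m[110:235,195:340]=1
    for k,M in(('red',red&m),('blk',blk&m)):
        Q=W[M]; print(nm,k,len(Q),Q.mean(0),Q.min(0),Q.max(0))
        x=Q-Q.mean(0); print(np.linalg.svd(x[:,:2],full_matrices=False)[2][0])
E
```

```text
paddle s [0.5556 0.1682 0.1599]
paddle t [0.5572 0.1615 0.158 ]
bar s [ 0.5883 -0.1218  0.2465]
bar t [ 0.5818 -0.1343  0.2496]
plate bolts [0.5176 0.1525 0.0128]
plate bolts [ 0.5476 -0.1801  0.0116]
spareb [0.6678 0.0215 0.0635]
sparea [ 0.4674 -0.0274  0.0621]
vial [ 0.5795 -0.0892  0.0807]
dropper [ 0.7633 -0.1455  0.0748]
reagent [0.7546 0.1791 0.1081]
jar [ 0.5568 -0.4363  0.0593]
beaker [0.5489 0.4137 0.082 ]
bl1 [ 0.4515 -0.1188  0.0685]
bl2 [ 0.3949 -0.0912  0.0679]
tray [ 0.9696 -0.1301  0.0053]
s red 564 [0.5625 0.125  0.1615] [0.5353 0.0277 0.1428] [0.5803 0.1889 0.1715]
[-0.098   0.9952]
s blk 209 [ 0.5893 -0.1253  0.2475] [ 0.5416 -0.1395  0.2374] [ 0.6295 -0.1172  0.2537]
[0.9968 0.0796]
t red 489 [0.5603 0.1233 0.1606] [0.5372 0.0255 0.1488] [0.5782 0.1829 0.1734]
[-0.0875  0.9962]
t blk 296 [ 0.5824 -0.1325  0.2486] [ 0.5403 -0.1461  0.2395] [ 0.6263 -0.1205  0.2535]
[-0.996  -0.0895]
```

Checks:
- Paddle at (0.557, 0.163, 0.158) matches the given height.
- The paddle-to-vial distance is 253 mm, against 255 mm given.
- The bar predicted from the 215 mm radius falls at (0.583, -0.132), where it was measured. That puts the lever at about 0.72 rad.
- The press x axis is about (0.09, -0.996).

First move: shut the fingers and go above the paddle.

>>> jog_arm --motion '[{"delta_rot": [0,0,0],"travel": [-0.02,-0.01,0],"fingers": -1},{"delta_rot": [0,0,0],"travel": [-0.055,-0.026,0],"fingers": -1},{"delta_rot": [0,0,0],"travel": [-0.09,-0.042,0],"fingers": -1},{"delta_rot": [0,0,0],"travel": [-0.125,-0.059,0],"fingers": -1},{"delta_rot": [0,0,0],"travel": [-0.16,-0.075,0],"fingers": -1},{"delta_rot": [0,0,0],"travel": [-0.195,-0.091,0],"fingers": -1},{"delta_rot": [0,0,0],"travel": [-0.23,-0.108,0],"fingers": -1},{"delta_rot": [0,0,0],"travel": [-0.265,-0.124,0],"fingers": -1},{"delta_rot": [0,0,0],"travel": [-0.3,-0.14,0],"fingers": -1},{"delta_rot": [0,0,0],"travel": [-0.32,-0.15,0],"fingers": -1}]'

```text
time: 0.93
tool_pos: [0.4595, 0.2687, 0.231]
ee_rot: [0.0, 0.195, 0.981, -0.001]
force: [1.0, 0.3, 0.1]
width: 0.0
```

>>> jog_arm --motion '[{"delta_rot": [0,0,0],"travel": [-0.03,-0.014,0.005],"fingers": -1},{"delta_rot": [0,0,0],"travel": [-0.06,-0.028,0.012],"fingers": -1},{"delta_rot": [0,0,0],"travel": [-0.09,-0.042,0.02],"fingers": -1},{"delta_rot": [0,0,0],"travel": [-0.115,-0.053,0.026],"fingers": -1},{"delta_rot": [0,0,0],"travel": [-0.1325,-0.062,0.03],"fingers": -1},{"delta_rot": [0,0,0],"travel": [-0.1325,-0.062,0.03],"fingers": -1},{"delta_rot": [0,0,0],"travel": [-0.1325,-0.062,0.03],"fingers": -1},{"delta_rot": [0,0,0],"travel": [-0.1325,-0.062,0.03],"fingers": -1}]'

```text
time: 1.6
tool_pos: [0.5559, 0.1643, 0.2012]
ee_rot: [-0.001, 0.194, 0.981, 0.0]
force: [0.1, -0.6, 0.2]
width: 0.0001
```

```bash
python3 - <<'E'
from h import *
d=grab('scene'); print(d['obs']); save('s2',cv2.resize(d['frame'][90:300,170:450],(800,600)))
E
```

```text
{'time': 1.6, 'q': array([ 2.67170369e-01,  3.47495037e-01,  1.60117701e+00,  7.28271678e-04,
        1.19373184e+00, -9.14121952e-01]), 'joint_velocities': array([ 0.01657386, -0.01195724, -0.00074039, -0.00249709, -0.00154716,
       -0.00230797]), 'joint_efforts': array([-7.55170081e-01, -4.18188322e+01, -2.27774781e+01, -4.35595459e-02,
       -1.39938467e-02,  2.43854092e-04]), 'tool_pos': array([0.55590428, 0.16430532, 0.20115452]), 'ee_rot': array([-5.13966886e-04,  1.93654875e-01,  9.81069575e-01,  1.22253652e-04]), 'force': array([ 0.09004212, -0.61162816,  0.19683653]), 'torque': array([-0.01704563,  0.02144621, -0.04405761]), 'width': 8.370899624055855e-05}
```

View pics/s2.png

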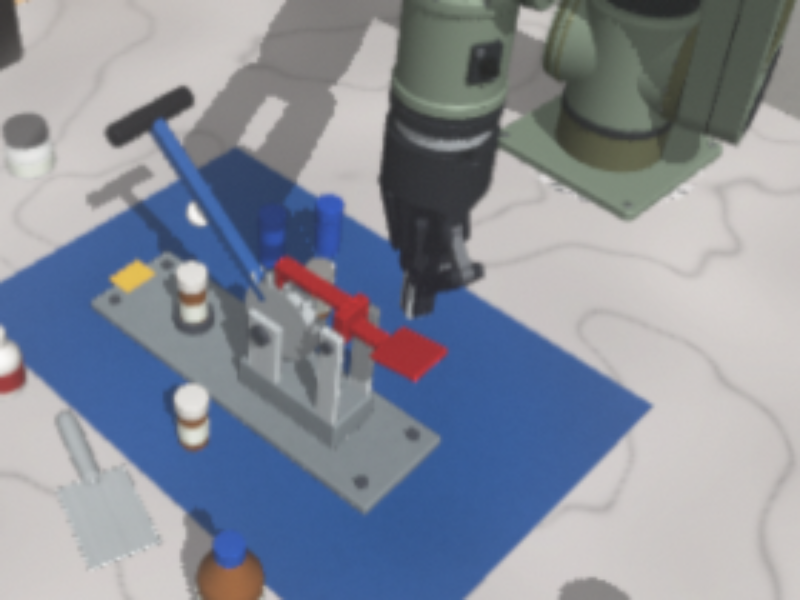

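Fingers (412,312) are shut right above the red paddle (408,352); the way down is clear. Pressing in steps.

>>> jog_arm --motion '[{"delta_rot": [0,0,0],"travel": [0,0.004,0.015],"fingers": -1},{"delta_rot": [0,0,0],"travel": [0,0.004,0.03],"fingers": -1},{"delta_rot": [0,0,0],"travel": [0,0.004,0.038],"fingers": -1},{"delta_rot": [0,0,0],"travel": [0,0.004,0.042],"fingers": -1},{"delta_rot": [0,0,0],"travel": [0,0.004,0.046],"fingers": -1},{"delta_rot": [0,0,0],"travel": [0,0.004,0.05],"fingers": -1},{"delta_rot": [0,0,0],"travel": [0,0.004,0.053],"fingers": -1},{"delta_rot": [0,0,0],"travel": [0,0.004,0.055],"fingers": -1}]'

```text
time: 2.32
tool_pos: [0.5584, 0.168, 0.1468]
ee_rot: [0.001, 0.194, 0.981, 0.001]
force: [-0.5, 2.3, 1.7]
width: 0.0003
```

>>> jog_arm --motion '[{"delta_rot": [0,0,0],"travel": [0,0,0.001],"fingers": -1},{"delta_rot": [0,0,0],"travel": [0,0,0.002],"fingers": -1}]'

```text
time: 2.48
tool_pos: [0.5584, 0.1678, 0.1447]
ee_rot: [0.001, 0.194, 0.981, 0.001]
force: [-0.4, 2.4, 1.9]
width: 0.0001
```

>>> jog_arm --motion '[{"delta_rot": [0,0,0],"travel": [0,0,0.001],"fingers": -1},{"delta_rot": [0,0,0],"travel": [0,0,0.002],"fingers": -1},{"delta_rot": [0,0,0],"travel": [0,0,0.003],"fingers": -1},{"delta_rot": [0,0,0],"travel": [0,0,0.003],"fingers": -1}]'

```text
time: 2.82
tool_pos: [0.5584, 0.1677, 0.1416]
ee_rot: [0.0, 0.194, 0.981, 0.0]
force: [-0.3, 2.3, 3.7]
width: 0.0
```

>>> jog_arm --motion '[{"delta_rot": [0,0,0],"travel": [0,0,0.001],"fingers": -1},{"delta_rot": [0,0,0],"travel": [0,0,0.002],"fingers": -1},{"delta_rot": [0,0,0],"travel": [0,0,0.003],"fingers": -1},{"delta_rot": [0,0,0],"travel": [0,0,0.003],"fingers": -1}]'

```text
time: 3.15
tool_pos: [0.5586, 0.1678, 0.141]
ee_rot: [0.001, 0.194, 0.981, 0.001]
force: [-4.2, 2.0, 14.2]
width: 0.0001
```

The force rose to 14 N at z = 0.141, so the paddle is on its stop. Backing off upward and checking the paddle.

>>> jog_arm --motion '[{"delta_rot": [0,0,0],"travel": [0,0,-0.01],"fingers": -1},{"delta_rot": [0,0,0],"travel": [0,0,-0.04],"fingers": -1},{"delta_rot": [0,0,0],"travel": [0,0,-0.08],"fingers": -1},{"delta_rot": [0,0,0],"travel": [0,0,-0.12],"fingers": -1},{"delta_rot": [0,0,0],"travel": [0,0,-0.15],"fingers": -1},{"delta_rot": [0,0,0],"travel": [0,0,-0.165],"fingers": -1},{"delta_rot": [0,0,0],"travel": [0,0,-0.165],"fingers": -1},{"delta_rot": [0,0,0],"travel": [0,0,-0.165],"fingers": -1}]'

```text
time: 3.82
tool_pos: [0.5579, 0.167, 0.3031]
ee_rot: [0.0, 0.194, 0.981, -0.0]
force: [-0.4, -1.1, -0.9]
width: 0.0001
```

```bash
python3 - <<'E'
from h import *
np.set_printoptions(precision=4,suppress=True)
d=grab('scene'); print(d['obs']['tool_pos'],d['obs']['ee_rot'],d['obs']['force']); save('s3',cv2.resize(d['frame'][90:300,170:450],(800,600)))
for u,v in((300,209),(312,213),(322,214),(290,197),(275,186)): print(u,v,world(d,u,v,1))
E
```

```text
[0.5579 0.167  0.3031] [ 0.0001  0.1938  0.981  -0.0004] [-0.4474 -1.1098 -0.8947]
300 209 [0.5604 0.1302 0.146 ]
312 213 [0.5458 0.1553 0.1425]
322 214 [0.4204 0.0958 0.001 ]
290 197 [0.5676 0.1021 0.1691]
275 186 [0.576  0.0593 0.1789]
```

View pics/s3.png

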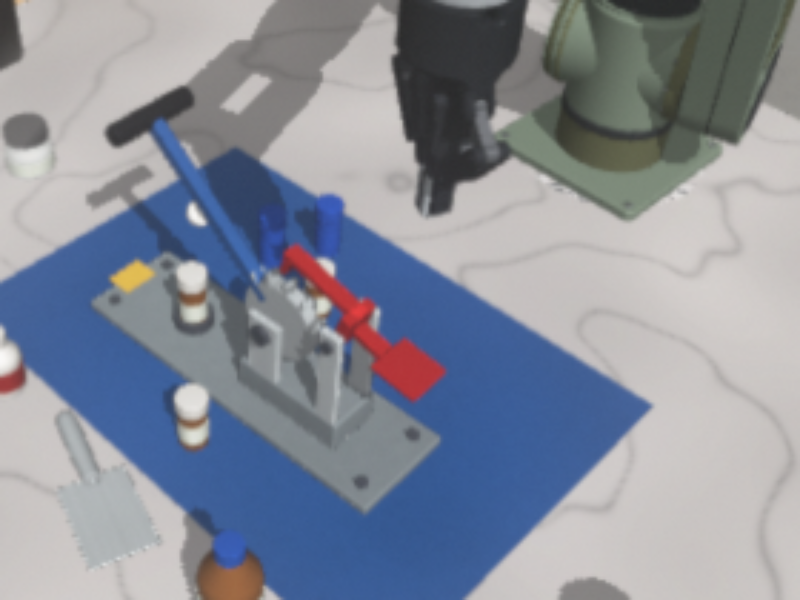

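The picture confirms it: the paddle (408,370) is tilted down, the hook (295,258) is lifted off the teeth, and the lever is still up. Next, above the crossbar.

>>> jog_arm --motion '[{"delta_rot": [0,0,0],"travel": [-0.01,-0.02,0],"fingers": -1},{"delta_rot": [0,0,0],"travel": [-0.026,-0.05,0],"fingers": -1},{"delta_rot": [0,0,0],"travel": [-0.044,-0.085,0],"fingers": -1},{"delta_rot": [0,0,0],"travel": [-0.062,-0.12,0],"fingers": -1},{"delta_rot": [0,0,0],"travel": [-0.08,-0.155,0],"fingers": -1},{"delta_rot": [0,0,0],"travel": [-0.099,-0.19,0],"fingers": -1},{"delta_rot": [0,0,0],"travel": [-0.117,-0.225,0],"fingers": -1},{"delta_rot": [0,0,0],"travel": [-0.13,-0.25,0],"fingers": -1},{"delta_rot": [0,0,0],"travel": [-0.14,-0.269,0],"fingers": -1},{"delta_rot": [0,0,0],"travel": [-0.14,-0.269,0],"fingers": -1}]'

```text
time: 4.7
tool_pos: [0.5843, -0.1387, 0.3]
ee_rot: [-0.003, 0.196, 0.981, -0.001]
force: [-0.3, -0.2, -1.2]
width: -0.0001
```

>>> jog_arm --motion '[{"delta_rot": [0,0,0],"travel": [0,0,0.01],"fingers": -1},{"delta_rot": [0,0,0],"travel": [0,0,0.025],"fingers": -1},{"delta_rot": [0,0,0],"travel": [0,0,0.035],"fingers": -1},{"delta_rot": [0,0,0],"travel": [0,0,0.035],"fingers": -1},{"delta_rot": [0,0,0],"travel": [0,0,0.035],"fingers": -1}]'

```text
time: 5.12
tool_pos: [0.5847, -0.1333, 0.2669]
ee_rot: [-0.002, 0.193, 0.981, 0.0]
force: [0.6, 0.3, 0.5]
width: -0.0002
```

```bash
python3 - <<'E'
from h import *
np.set_printoptions(precision=4,suppress=True)
d=grab('scene'); print(d['obs']['tool_pos'],d['obs']['ee_rot'],d['obs']['force']); save('s4',cv2.resize(d['frame'][60:270,130:410],(800,600)))
o=np.array([d['obs']['tool_pos'],[.583,-.132,.242]]); print(cv2.projectPoints(o,cv2.Rodrigues(np.array(d['R']))[0],np.array(d['t']),d['mtx'],np.array(d['D']))[0].reshape(-1,2)*2.857-[371,171])
# arc plan: tool displacement with lever angle, tip 11mm above bar centre
ex=np.array([.09,-.996,0]); piv=np.array([.569,.0285,.1]); tx=np.array([-.925,.38,0]);ty=np.array([.38,.925,0])
for a in(.72,.6,.5,.4,.3,.2,.1,0,-.02):
    p=piv+.215*np.cos(a)*ex+[0,0,.215*np.sin(a)+.011]; e=p-d['obs']['tool_pos']; print(a,p,e@tx,e@ty,-e[2])
E
```

```text
[ 0.5847 -0.1333  0.2669] [-0.0015  0.193   0.9812  0.0002] [0.6156 0.298  0.5113]
[[259.9093 176.5008]
 [264.2972 200.2981]]
0.72 [ 0.5835 -0.1325  0.2528] 0.0013710759182223374 0.0003408482208033556 0.014124575118392435
0.6 [ 0.585  -0.1482  0.2324] -0.005928379225322031 -0.013683249537276483 0.0344941478123266
0.5 [ 0.586  -0.1594  0.2141] -0.011115035533642235 -0.02364812687058989 0.052815788792355545
0.4 [ 0.5868 -0.1687  0.1947] -0.015431224272393969 -0.03194061605289696 0.07216733599589933
0.3 [ 0.5875 -0.1761  0.1745] -0.0188338195104419 -0.0384778612734206 0.09235543516007119
0.2 [ 0.588  -0.1814  0.1537] -0.02128882364091604 -0.0431945445388433 0.11317837347132104
0.1 [ 0.5883 -0.1846  0.1325] -0.02277170707406119 -0.0460435383091051 0.13442809501319114
0 [ 0.5883 -0.1856  0.111 ] -0.02326765332878921 -0.04699637638020572 0.1558922795922592
-0.02 [ 0.5883 -0.1856  0.1067] -0.023247799600593456 -0.04695823235169875 0.1601919929313258
```

View pics/s4.png

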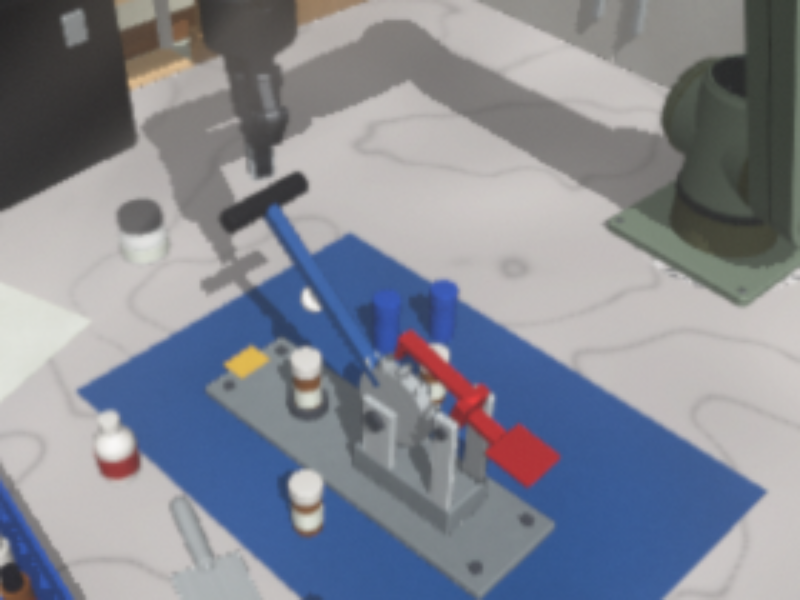

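The fingertips (260,172) are just above the middle of the crossbar (264,200), and pawl and paddle are still released. Pushing down along the arc.

>>> jog_arm --motion '[{"delta_rot": [0,0,0],"travel": [0,0,0.01],"fingers": -1},{"delta_rot": [0,0,0],"travel": [0,-0.002,0.016],"fingers": -1},{"delta_rot": [0,0,0],"travel": [-0.002,-0.007,0.023],"fingers": -1},{"delta_rot": [0,0,0],"travel": [-0.005,-0.012,0.031],"fingers": -1},{"delta_rot": [0,0,0],"travel": [-0.008,-0.018,0.04],"fingers": -1},{"delta_rot": [0,0,0],"travel": [-0.011,-0.023,0.05],"fingers": -1},{"delta_rot": [0,0,0],"travel": [-0.014,-0.028,0.06],"fingers": -1},{"delta_rot": [0,0,0],"travel": [-0.016,-0.032,0.07],"fingers": -1},{"delta_rot": [0,0,0],"travel": [-0.017,-0.035,0.08],"fingers": -1},{"delta_rot": [0,0,0],"travel": [-0.019,-0.038,0.09],"fingers": -1}]'

```text
time: 6.0
tool_pos: [0.5884, -0.1777, 0.1773]
ee_rot: [0.0, 0.194, 0.981, -0.0]
force: [-0.3, -2.0, 2.3]
width: -0.0001
```

Force is 2 to 3 N as expected. Continuing to the stop.

>>> jog_arm --motion '[{"delta_rot": [0,0,0],"travel": [-0.001,-0.003,0.01],"fingers": -1},{"delta_rot": [0,0,0],"travel": [-0.002,-0.005,0.02],"fingers": -1},{"delta_rot": [0,0,0],"travel": [-0.003,-0.007,0.03],"fingers": -1},{"delta_rot": [0,0,0],"travel": [-0.004,-0.008,0.04],"fingers": -1},{"delta_rot": [0,0,0],"travel": [-0.004,-0.009,0.048],"fingers": -1},{"delta_rot": [0,0,0],"travel": [-0.004,-0.009,0.054],"fingers": -1},{"delta_rot": [0,0,0],"travel": [-0.004,-0.009,0.059],"fingers": -1},{"delta_rot": [0,0,0],"travel": [-0.004,-0.009,0.063],"fingers": -1},{"delta_rot": [0,0,0],"travel": [-0.004,-0.009,0.065],"fingers": -1},{"delta_rot": [0,0,0],"travel": [-0.004,-0.009,0.066],"fingers": -1}]'

```text
time: 6.83
tool_pos: [0.5885, -0.1869, 0.1123]
ee_rot: [-0.0, 0.194, 0.981, -0.0]
force: [-2.2, -2.7, 3.3]
width: 0.0
```

>>> jog_arm --motion '[{"delta_rot": [0,0,0],"travel": [0,0,0.001],"fingers": -1},{"delta_rot": [0,0,0],"travel": [0,0,0.002],"fingers": -1},{"delta_rot": [0,0,0],"travel": [0,0,0.002],"fingers": -1}]'

```text
time: 7.08
tool_pos: [0.5886, -0.1868, 0.1109]
ee_rot: [0.0, 0.194, 0.981, -0.0]
force: [-2.3, -3.4, 5.0]
width: -0.0002
```

>>> jog_arm --motion '[{"delta_rot": [0,0,0],"travel": [0,0,0.001],"fingers": -1},{"delta_rot": [0,0,0],"travel": [0,0,0.002],"fingers": -1},{"delta_rot": [0,0,0],"travel": [0,0,0.003],"fingers": -1},{"delta_rot": [0,0,0],"travel": [0,0,0.003],"fingers": -1},{"delta_rot": [0,0,0],"travel": [0,0,0.003],"fingers": -1}]'

```text
time: 7.5
tool_pos: [0.5888, -0.1868, 0.1105]
ee_rot: [0.001, 0.194, 0.981, -0.0]
force: [-6.6, -1.1, 17.9]
width: 0.0002
```

The force is 18 N with no further travel at z = 0.1105, so this is the stop (expected 0.111). Retreating.

>>> jog_arm --motion '[{"delta_rot": [0,0,0],"travel": [0,0,-0.004],"fingers": -1},{"delta_rot": [0,0,0],"travel": [0,0,-0.015],"fingers": -1},{"delta_rot": [0,0,0],"travel": [0,0,-0.04],"fingers": -1},{"delta_rot": [0,0,0],"travel": [0,0,-0.075],"fingers": -1},{"delta_rot": [0,0,0],"travel": [0,0,-0.11],"fingers": -1},{"delta_rot": [0,0,0],"travel": [0,0,-0.14],"fingers": -1},{"delta_rot": [0,0,0],"travel": [0,0,-0.15],"fingers": -1},{"delta_rot": [0,0,0],"travel": [0,0,-0.15],"fingers": -1}]'

```text
time: 8.17
tool_pos: [0.5902, -0.1865, 0.2605]
ee_rot: [0.003, 0.194, 0.981, 0.0]
force: [0.0, -0.3, -0.0]
width: -0.0001
```

```bash
python3 - <<'E'
from h import *
np.set_printoptions(precision=4,suppress=True)
d=grab('scene'); print(d['obs']['tool_pos'],d['obs']['force']); save('s5',cv2.resize(d['frame'][60:270,130:410],(800,600)))
z=d['range_z']; vv,uu=np.mgrid[:384,:512]
a=cv2.undistortPoints(np.stack([uu,vv],-1).reshape(-1,1,2).astype(float),d['mtx'],np.array(d['D'])).reshape(384,512,2)
W=(np.concatenate([a*z[...,None],z[...,None]],-1)-np.array(d['t']))@np.array(d['R'])
m=(W[...,2]>.06)&(W[...,2]<.2)&(abs(W[...,0]-.588)<.05)&(W[...,1]<-.17)&(W[...,1]>-.21)&(z>0)
Q=W[m]; print('bar',len(Q),Q.mean(0),np.percentile(Q[:,2],[5,50,95,99]))
E
```

```text
[ 0.5902 -0.1865  0.2605] [ 0.0093 -0.2546 -0.0379]
bar 196 [ 0.5933 -0.178   0.1072] [0.097  0.1088 0.1126 0.1132]
```

View pics/s5.png

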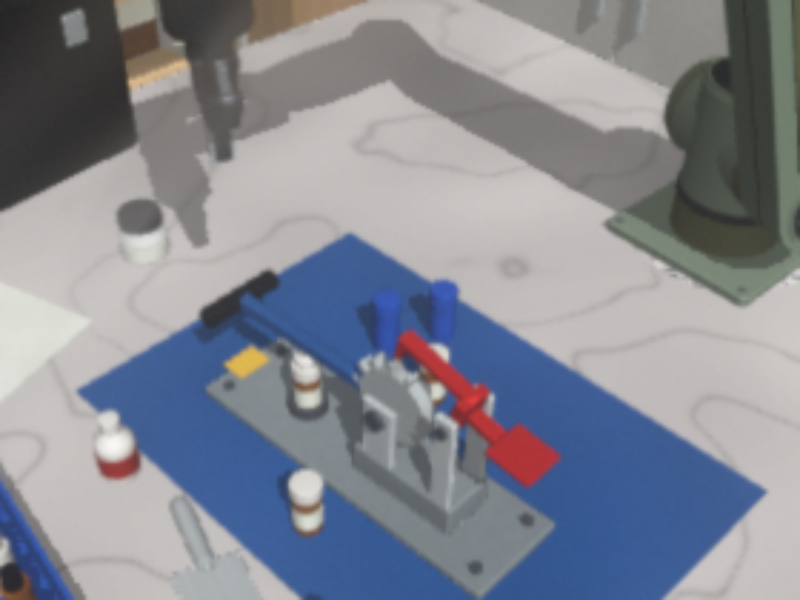

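The lever is level, with the crossbar (240,298) topping out at about 0.112 m. The paddle (523,455) is still down, the vial (305,385) stands in its collar under the press, and the robot is clear. Handing in.

```bash
python3 -c "
from h import *
print(close_job())"
```

```text
the job is handed in; nothing more can be done
None
```

I pressed the red release paddle to its stop and pushed the crossbar down to the lever's lower stop, both with the closed fingers. I then backed clear and handed the job in at about 8 s of the 45 s allowed; it reports no verdict.

- **Paddle:** it stopped at 14 N with the fingertips 141 mm above the bench. The pictures after that show the hook lifted off the teeth while the lever was still up.
- **Lever:** it stopped at 18 N with the fingertips 110.5 mm above the bench, against 111 mm expected.
- **Last picture:** the lever is level (bar top about 112 mm by the camera), the paddle is still down, and the vial stands upright in its nest. The spare vials, blue look-alikes, dropper, jar and scoop that were in this crop look unmoved. The reagent bottle and beaker were outside it, but the arm never came near them.
- **Force at the end:** the wrist force was about zero after backing off.

I did not measure the cap's travel directly; that it is home is inferred from the lever reaching its stop. No check failed or disagreed beyond the 2 mm calibration tolerance, except that the first bar readings from the two cameras differed by 7 to 13 mm. I used the position that also fitted the lever geometry.

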